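# Set the portion ring of the fish saw and confirm it

### The job

On the portion setter, gently push the upright lever handle round, turning the ring until its pointer points squarely at the scale mark where the tall peg stands. Then press the round black button on the setter fully down and let it come back up; do not press it while the pointer is off the mark. Only push the ring round, never lift it, and leave the star knob, the scraper and the tub where they are.

Things in the scene. Friction and masses are not known exactly. Their poses are not given: they have to be found in the camera images.
- housing: The portion setter: a heavy aluminium block 300 x 300 mm, 40 mm high, fixed to the steel table. Origin: centre of its underside, on the table. z up; its +x points to the side with the scale (away from the robot, turned up to 0.4 rad either way), its -x to the side with the button.
- ring_axis (a point): Point on the vertical turning axis of the ring, over the housing's centre, 52 mm above the table, level with the ring's top face. The steel ring lies on the deck: outer radius 94 mm, inner radius 54 mm, 12 mm thick. A black hub cap (radius 52 mm, 16 mm high) fills its middle.
- ring (a joint): Turn of the ring about the vertical axis, rad: 0 when the lever points along the housing's +x, growing anticlockwise seen from above, stops at -1.3 and +1.3. It starts between -0.3 and 0.3. It turns against dry friction (about 0.28 N m: about 4 N sideways at the handle) and stays where it is left.
- hub (a joint): Height of the hub cap and ring above their seat, m: 0 when seated. They are held down only by their weight (0.55 to 0.8 kg in all) and lift off straight upwards for washing; they must stay seated.
- handle (a point): Centre of the top of the upright lever handle: a dark steel round post 16 mm in diameter, 78 mm from the ring axis, standing on the ring and turning with it. Its top is 100 mm above the table, 48 mm above the ring's top face; free on both sides.
- pointer (a point): Point on the line of the pointer, 118 mm from the ring axis (the radius of the peg) and 55 mm above the table; it turns with the ring. The pointer is the end of the radial lever bar (14 mm wide, 6 mm thick, upper face 58 mm above the table), which passes under the handle and ends 109 mm from the axis, just inside the peg.
- peg: The tall peg: steel, 12 mm in diameter with a 14 mm head, 36 mm high, fixed upright at one of the six scale marks, 118 mm from the ring axis. Origin: centre of its foot, on the deck 40 mm above the table. It marks today's setting; at the other five marks there are flat steel caps 12 mm across and 3 mm high. The marks are at ring angles -0.95, -0.70, -0.45, 0.45, 0.70 and 0.95 rad, each with an engraved dark radial line outside it.
- button (a joint): Travel of the push button, m: 0 up, 0.006 fully down; a spring (5 N when fully down) brings it back up.
- button_top (a point): Centre of the top of the round black push button (34 mm in diameter) in a dark collar (50 mm across, 12 mm high) on the deck, 120 mm from the ring axis on the housing's -x side. When up its top is 62 mm above the table, 10 mm above its collar. It is pressed straight down.
- starknob: Bystander: a loose black plastic star knob, about 48 mm across, 28 mm high, on the deck near the housing's (-x, +y) corner. Origin: centre of its underside.
- scraper: Bystander: a loose scraper, 280 mm long, with a round wooden handle 20 mm thick and a flat steel blade 65 mm wide, lying on the table beside the housing's +y side, handle towards its -x. Origin: on its underside at the middle of its length, x towards the blade.
- tub: Bystander: a loose white tub, 64 mm in diameter, 70 mm high, on the table beside the housing's -y side. Origin: centre of its underside.

How it is judged:
By the outcome, as a careful person would: the job done as asked, in the order asked, and still so for the second after the job is handed in, with the robot touching nothing.
It also fails if it takes over 51 s, if anything falls off the work surface, if the arm or the gripper's body presses on something with over 40 N, if the wrist force passes 120 N, or if a joint passes its speed limit or range.

### The arm

A 6-joint arm with a two-finger parallel gripper is mounted at the origin on the work surface. World frame = base frame: x ahead of the robot, y to its left, z up, the work surface at z = 0. Lengths are in m, angles in rad, forces in N, time in s.
With the tool pointing down it reaches from about 0.35 to 0.975 m from the base axis. Payload 4.9 kg.
Tool frame: the origin (TCP) lies at the very end of the fingers, on their centre line; the grasp point (between the pads) lies 19 mm behind it; z points along the fingers, y is the line along which they close (so a half turn about z gives the same grasp; the last joint's range is limited). The gripper opens to 85 mm and grips with 20 to 120 N. Pads are 22 mm wide; open, the fingers measure 114 mm over their backs; the gripper's body (76 mm by 85 mm) begins 54 mm behind the grasp point. The pads swing forward as they close: fully open they stand 13 mm farther back than shut.
Start: joints at [-1.319, 0.053, 1.613, -0, 1.476, -0.119], TCP at [0.226, -0.583, 0.231] pointing down, gripper open.
Joint ranges: [-3.01, 3.01], [-1.01, 2.22], [0.06, 2.58], [-1.02, 4.17], [0.09, 2.62], [-3.14, 3.14]. Speed limits (rad/s): [2.57, 2.57, 3.14, 3.14, 3.14, 3.14].

### API

Orientations are given as a rotation vector (axis times angle).
In Python, from station import ctrl gives the robot as it stands.
- The arm moves only by the shell command python3 -m crank 'ROWS' [OPENING] [FORCE]. ROWS is text: rows parted by semicolons, each of 4 numbers parted by spaces: the shift along the world's x, y, z in units of 0.5 m (1.0 is 0.5 m), then the turn about the world's z in units of 90 degrees (1.0 is 90 degrees). In form: x y z turn; .... A call has exactly 5 rows; each row shifts and turns the commanded pose from where the row before left it; what a row does not reach is not made up. A row lasts 1/12 s, in which the tool goes at most 41.7 mm and 7.16 degrees, less where a joint would pass 70% of its speed; a pose out of reach is approached as far as the arm can. A call with a number of a shift or a turn outside -1 to 1 is refused whole. A call with a gripper value outside its range is refused whole. OPENING is the opening in per cent of the stroke, from 0 (shut) to 100 (fully open), set as the call begins (- or left out, the last holds). The fingers move at their own pace and stop on an object; FORCE is the grip in N (left out, the last holds). Time passes only in rows, so rows that do not move let the fingers close, or fill a call up. It gives the time, the measured TCP pose, the force, the opening and the grip force at its end, in the units of the state.
- ctrl.get_obs(): the state, without advancing time (a new reading comes with each control period).
- ctrl.get_image(name): name is "scene" or "top" or "wrist"; returns (picture, depth): 384x512x3 uint8, red, green, blue; 384x512 float32, m along the optical axis (not along the pixel's ray), 0 where there is no reading.
- ctrl.get_calibration(name): a dict with "fx", "fy", "cx", "cy" (pixels), "extrinsics" (4x4, takes a point from world to camera coordinates). Camera axes: x right, y down, z forward; pixel columns grow to the right and rows downward; lengths in m; the calibration is good to about 2 mm. The wrist camera is an equidistant fisheye: a pixel r from the principal point sees the ray r / f radians off the axis. A picture is of the moment at which its call begins: read the wrist's pose just before it. get_calibration takes no time and is no camera call; for the wrist camera it gives the pose at the moment of the call.
- ctrl.finish_job(): hands the job in; it is judged then, once.
The state is a dict: "t": time; "q": joint angles; "dq": joint speeds; "effort": joint torques, N m; "tool_pos": TCP position; "tool_rot": TCP orientation; "contact_force": force on the tool from outside, world axes, zero at the start; "wrist_torque": the same for the moment, N m; "opening": finger opening in m; "grip_force": force on a finger pad.
Only numpy, scipy, OpenCV 4.12 (cv2) and the standard library are available. Lean on these libraries where they do the work, as an engineer would, in place of code of your own. Each camera call takes 0.05 s, during which the arm holds its last target. There are 200 camera calls.

## Working session

There is one attempt and no reset: what is moved stays moved. The work goes in short steps, Python scripts to look and compute and a shell command to move; the robot and the scene stay as the last step left them, time stands still between calls to the robot, and variables do not carry over. Pictures are saved under pics/ and viewed, at most 10 in all, crops included, and the job is handed in when it is done.

```bash
mkdir -p pics; python3 - <<'E'
from station import ctrl
import cv2,numpy as np
o=ctrl.get_obs();print(o['t'],o['tool_pos'],o['tool_rot'],o['opening'])
im,d=ctrl.get_image("top");cv2.imwrite('pics/top.png',im[:,:,::-1]);np.savez('top.npz',im=im,d=d)
c=ctrl.get_calibration("top");print(c);np.save('topc.npy',c,allow_pickle=True)
im,d=ctrl.get_image("scene");cv2.imwrite('pics/scene.png',im[:,:,::-1])
E
```

```text
0.0 [ 0.22632388 -0.58191985  0.23006709] [-3.08576644e+00 -5.78755973e-01  2.02286313e-04] 0.08546447590754891
{'fx': 484.8591849388305, 'fy': 484.8591849388305, 'cx': 249.10514557656276, 'cy': 187.20324585337733, 'extrinsics': array([[-0.00799193, -0.99995696,  0.00471343,  0.0561021 ],
       [-0.98240618,  0.00697198, -0.18662663,  0.56158294],
       [ 0.18658573, -0.00612201, -0.98241961,  1.05035496],
       [ 0.        ,  0.        ,  0.        ,  1.        ]])}
```

View pics/top.png

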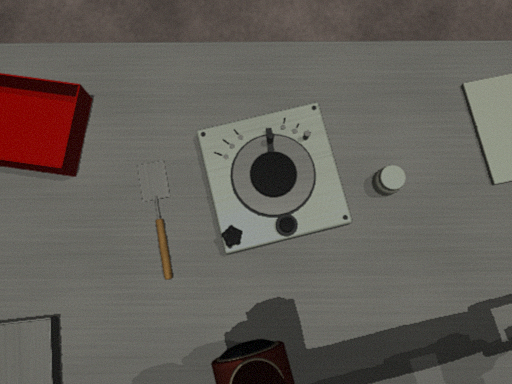

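View pics/scene.png

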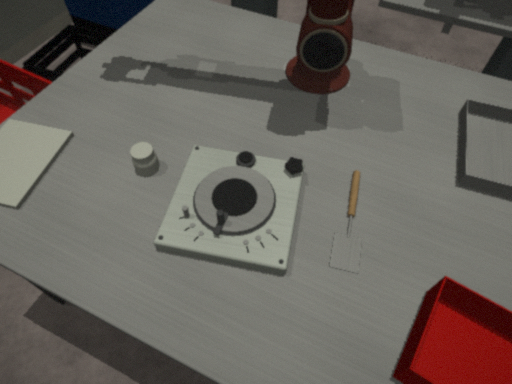

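The top view shows the setter with its hub at (273,174), handle at about (269,131), button at (286,225) and peg at about (307,134), which is the outermost mark on the -y side. I'll enlarge it and measure.

```bash
cat > h.py <<'E'
import numpy as np,cv2
def load():
    z=np.load('top.npz');c=np.load('topc.npy',allow_pickle=True).item();return z['im'],z['d'],c
def pix2w(c,u,v,z):
    E=c['extrinsics'];R=E[:3,:3];t=E[:3,3];o=-R.T@t
    r=R.T@np.array([(u-c['cx'])/c['fx'],(v-c['cy'])/c['fy'],1]);return o+r*(z-o[2])/r[2]
def w2pix(c,p):
    E=c['extrinsics'];q=E[:3,:3]@np.array(p)+E[:3,3];return np.array([c['fx']*q[0]/q[2]+c['cx'],c['fy']*q[1]/q[2]+c['cy']])
E
python3 - <<'E'
from h import *
im,d,c=load()
E=c['extrinsics'];R=E[:3,:3];t=E[:3,3]
v,u=np.mgrid[:384,:512]
P=np.stack([(u-c['cx'])/c['fx']*d,(v-c['cy'])/c['fy']*d,d],-1);W=(P-t)@R;np.save('W.npy',W)
roi=(u>190)&(u<360)&(v>95)&(v<260)&(d>0)
# deck: rect of everything 30..48mm
g=im.mean(2)
m=roi&(W[...,2]>.025)
cs=max(cv2.findContours(m.astype(np.uint8),0,cv2.CHAIN_APPROX_NONE)[0],key=cv2.contourArea)[:,0]
pw=np.array([pix2w(c,a,b,.04)[:2] for a,b in cs]).astype(np.float32)
print('rect',cv2.minAreaRect(pw))
for nm,lo,hi in (('hi',.066,.12),('tall',.085,.12)):
    n,l,s,ce=cv2.connectedComponentsWithStats((roi&(W[...,2]>lo)&(W[...,2]<hi)).astype(np.uint8))
    for i in range(1,n):
        if s[i,4]>3: print(nm,ce[i],s[i,4],np.median(W[l==i],0),W[l==i][:,2].max())
# dark hub
m=(roi&(g<45)).astype(np.uint8)
n,l,s,ce=cv2.connectedComponentsWithStats(m)
for i in range(1,n):
    if s[i,4]>15: print('dark',ce[i],s[i],pix2w(c,*ce[i],np.median(W[l==i][:,2])))
cr=im[95:260,190:360,::-1];cv2.imwrite('pics/c.png',cv2.resize(cr,(618,600),interpolation=cv2.INTER_CUBIC))
E
```

```text
rect ((0.5911651849746704, -0.003605276346206665), (0.29909223318099976, 0.29846686124801636), 13.4611177444458)
hi [306.94444444 133.80555556] 36 [ 0.67976882 -0.08057107  0.07599555] 0.0793337612337643
hi [270.296875 137.625   ] 64 [0.66598324 0.00412953 0.09747717] 0.10328265504103772
hi [231.98884758 235.78810409] 269 [0.45019129 0.09043558 0.06869628] 0.07428187600528646
tall [270.45833333 136.47916667] 48 [0.6676755  0.00353997 0.09945467] 0.10328265504103772
dark [269.42372881 137.89830508] [266 131   8  14  59] [0.66845002 0.0054291  0.08522983]
dark [272.85635697 173.84718826] [ 250  150   47   47 1636] [ 0.59190884 -0.00251309  0.05637435]
dark [258.83333333 209.15384615] [234 189  50  29  78] [0.51293963 0.03004429 0.04221598]
dark [286.28395062 224.04938272] [276 216  21  17 243] [ 0.47631497 -0.03017882  0.06117568]
dark [231.65942029 235.90942029] [222 226  20  21 276] [0.45022136 0.09120486 0.06849544]
```

View pics/c.png

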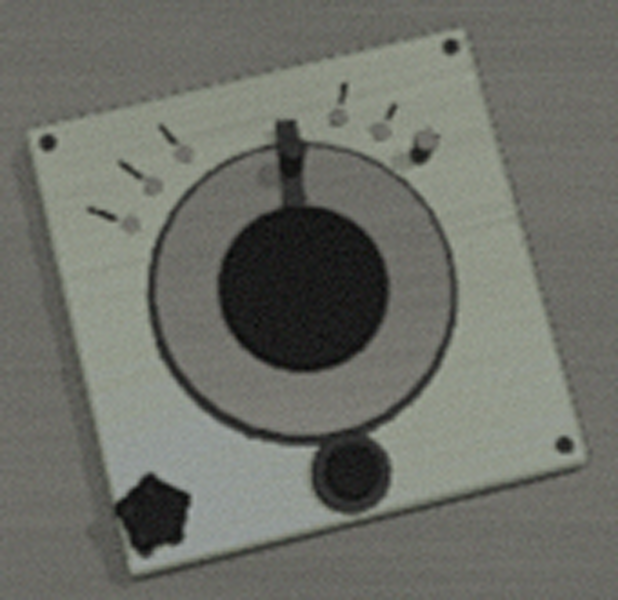

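Everything agrees with the given sizes. The centre is (0.5915,-0.003), yaw 0.235, and the peg is at -0.954 with r 117.6 mm, so it's the -0.95 mark. The handle is at about -0.15. I'll move above the handle with the fingers partly open, so they can straddle it.

```bash
for i in 1; do python3 -m crank '.044 .0586 0 -.009;.044 .0586 0 -.009;.044 .0586 0 -.009;.044 .0586 0 -.009;.044 .0586 0 -.009' 38 20 
python3 -m crank '.044 .0586 0 -.009;.044 .0586 0 -.009;.044 .0586 0 -.009;.044 .0586 0 -.009;.044 .0586 0 -.009'
python3 -m crank '.044 .0586 0 -.009;.044 .0586 0 -.009;.044 .0586 0 -.009;.044 .0586 0 -.009;.044 .0586 0 -.009'
python3 -m crank '.044 .0586 0 -.009;.044 .0586 0 -.009;.044 .0586 0 -.009;.044 .0586 0 -.009;.044 .0586 0 -.009'
python3 -m crank '0 0 -.06 0;0 0 -.06 0;0 0 0 0;0 0 0 0;0 0 0 0'; done
```

```text
t: 0.52
tool_pos: [0.337, -0.4343, 0.2307]
tool_rot: [-3.106, -0.467, 0.0]
contact_force: [1.3, -0.3, -0.0]
opening: 0.0324
grip_force: 0.0
t: 0.93
tool_pos: [0.447, -0.2877, 0.2309]
tool_rot: [-3.121, -0.358, 0.0]
contact_force: [0.8, -1.0, -0.7]
opening: 0.0323
grip_force: 0.0
t: 1.35
tool_pos: [0.557, -0.1412, 0.2308]
tool_rot: [-3.132, -0.248, 0.001]
contact_force: [0.3, -0.6, 0.1]
opening: 0.0323
grip_force: 0.0
t: 1.77
tool_pos: [0.667, 0.0053, 0.2306]
tool_rot: [-3.138, -0.138, 0.002]
contact_force: [0.4, 0.2, 0.1]
opening: 0.0326
grip_force: 0.0
t: 2.18
tool_pos: [0.6668, 0.0031, 0.1724]
tool_rot: [3.138, 0.138, 0.001]
contact_force: [-0.0, 0.3, 0.9]
opening: 0.032
grip_force: 0.0
```

```bash
python3 - <<'E'
from station import ctrl
import cv2
im,d=ctrl.get_image("wrist");cv2.imwrite('pics/w1.png',im[:,:,::-1])
E
```

```text
(no output)
```

View pics/w1.png

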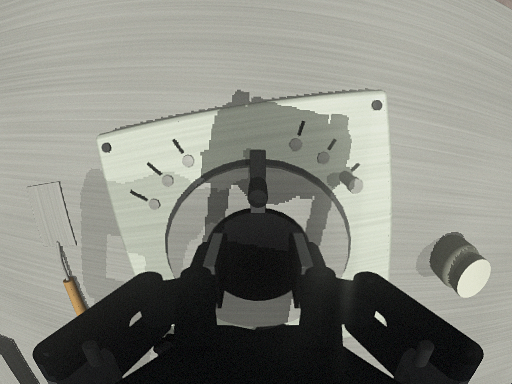

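The handle (258,190) sits centred between the fingers. Next I'll descend and work out the arc.

```bash
python3 -m crank '0 0 -.068 0;0 0 -.068 0;0 0 -.068 0;0 0 0 0;0 0 0 0'
python3 - <<'E'
import numpy as np
a=np.linspace(.08,-.79,16);C=np.array([.5915,-.003]);P=C+.0765*np.c_[np.cos(a),np.sin(a)]
print(P[0],P[-1]);print(np.round(np.c_[np.diff(P,axis=0)/.5,np.diff(a)/(np.pi/2)],4))
E
```

```text
t: 2.65
tool_pos: [0.6658, 0.0031, 0.0692]
tool_rot: [-3.138, -0.137, 0.003]
contact_force: [0.8, -0.1, 0.2]
opening: 0.0325
grip_force: 0.0
[0.66775533 0.00311347] [ 0.64534417 -0.05734203]
[[ 0.0005 -0.0089 -0.0369]
 [-0.0001 -0.0089 -0.0369]
 [-0.0006 -0.0089 -0.0369]
 [-0.0011 -0.0088 -0.0369]
 [-0.0016 -0.0087 -0.0369]
 [-0.0021 -0.0086 -0.0369]
 [-0.0026 -0.0085 -0.0369]
 [-0.0031 -0.0083 -0.0369]
 [-0.0036 -0.0081 -0.0369]
 [-0.004  -0.0079 -0.0369]
 [-0.0045 -0.0077 -0.0369]
 [-0.0049 -0.0074 -0.0369]
 [-0.0053 -0.0071 -0.0369]
 [-0.0057 -0.0068 -0.0369]
 [-0.0061 -0.0064 -0.0369]]
```

```bash
python3 -m crank '.001 -.009 0 -.037;0 -.009 0 -.037;0 -.009 0 -.037;-.001 -.009 0 -.037;-.001 -.009 0 -.037'
python3 -m crank '-.002 -.009 0 -.037;-.0025 -.0085 0 -.037;-.003 -.008 0 -.037;-.0035 -.008 0 -.037;-.004 -.008 0 -.037'
python3 -m crank '-.0045 -.0077 0 -.037;-.005 -.0074 0 -.037;-.005 -.007 0 -.037;-.0055 -.0068 0 -.037;0 0 0 0'
python3 - <<'E'
from station import ctrl
import cv2,numpy as np
im,d=ctrl.get_image("top");np.savez('top.npz',im=im,d=d)
cr=im[95:260,190:360,::-1];cv2.imwrite('pics/c2.png',cv2.resize(cr,(618,600),interpolation=cv2.INTER_CUBIC))
im,d=ctrl.get_image("wrist");cv2.imwrite('pics/w2.png',im[:,:,::-1])
E
```

```text
t: 3.07
tool_pos: [0.6682, -0.0185, 0.0741]
tool_rot: [-3.123, 0.322, -0.008]
contact_force: [-1.7, 3.8, -0.7]
opening: 0.0324
grip_force: 1.7
t: 3.48
tool_pos: [0.6607, -0.0392, 0.0741]
tool_rot: [-3.043, 0.77, -0.008]
contact_force: [-0.5, 3.6, -1.6]
opening: 0.0325
grip_force: 1.6
t: 3.9
tool_pos: [0.6509, -0.0546, 0.0741]
tool_rot: [-2.934, 1.116, -0.01]
contact_force: [0.4, 1.2, 1.3]
opening: 0.0325
grip_force: 0.5
```

View pics/w2.png

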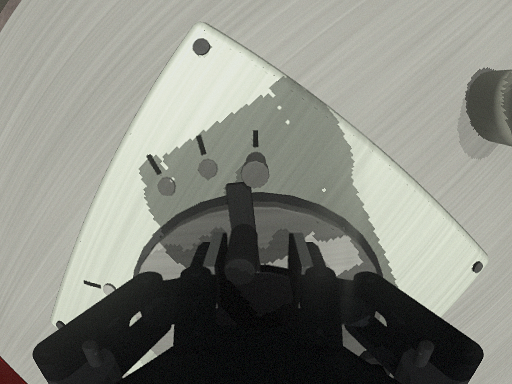

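The wrist view shows the bar tip at (237,185), just short of the peg head at (256,172). The engraved line is at (256,138). I'll convert these to angles.

```bash
cat >> h.py <<'E'
def fpix2w(c,u,v,z):
    E=c['extrinsics'];R=E[:3,:3];t=E[:3,3];o=-R.T@t
    a=np.array([(u-c['cx'])/c['fx'],(v-c['cy'])/c['fy']]);th=np.hypot(*a)
    r=R.T@np.r_[a/th*np.sin(th),np.cos(th)];return o+r*(z-o[2])/r[2]
E
python3 - <<'E'
from station import ctrl
from h import *
c=ctrl.get_calibration("wrist");C=np.array([.5915,-.003])
for n,u,v,z in (('tip',237,185,.058),('bar',238.5,215,.058),('handle',240,268,.1),('peg',256,172,.076),('lineout',255.5,131,.04),('linein',255.5,146,.04),('cap2',208,168,.043),('cap3',167,186,.043)):
    p=fpix2w(c,u,v,z)[:2]-C;print(n,p+C,np.hypot(*p),np.arctan2(p[1],p[0]))
im=cv2.imread('pics/w2.png');cv2.imwrite('pics/w2c.png',cv2.resize(im[110:290,160:330],(566,600),interpolation=cv2.INTER_CUBIC))
E
```

```text
tip [ 0.68148091 -0.0666676 ] 0.11022761839078848 -0.6157870213442548
bar [ 0.66796341 -0.05536998] 0.09267830331067328 -0.6005214133046817
handle [ 0.65854762 -0.05109621] 0.08251441612117123 -0.6222716116994617
peg [ 0.68284257 -0.08205092] 0.12079947307564848 -0.7133860349369374
lineout [ 0.69597654 -0.09291985] 0.13784385515031025 -0.7106561769909643
linein [ 0.68925889 -0.08696449] 0.12886751197246565 -0.7096346953390912
cap2 [ 0.69863405 -0.05726767] 0.12009448249485932 -0.468865861080363
cap3 [ 0.70799979 -0.02995802] 0.11957815388928025 -0.22739735793115293
```

View pics/w2c.png

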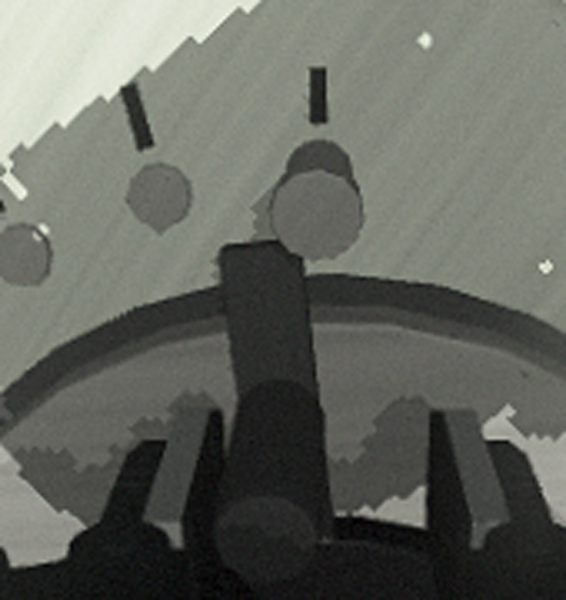

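```bash
python3 -m crank '-.0032 -.0034 0 -.019;-.0032 -.0034 0 -.019;-.0032 -.0034 0 -.019;0 0 0 0;0 0 0 0'
python3 - <<'E'
from station import ctrl
import cv2,numpy as np
np.save('wc.npy',ctrl.get_calibration("wrist"),allow_pickle=True)
im,d=ctrl.get_image("wrist");im=im[:,:,::-1].copy();cv2.imwrite('pics/w3.png',im)
cv2.imwrite('pics/w3c.png',cv2.resize(im[110:290,160:330],(566,600),interpolation=cv2.INTER_CUBIC))
E
```

```text
t: 4.42
tool_pos: [0.6462, -0.0595, 0.0722]
tool_rot: [-2.883, 1.243, -0.009]
contact_force: [3.1, 2.1, 3.1]
opening: 0.0324
grip_force: 1.9
```

View pics/w3c.png

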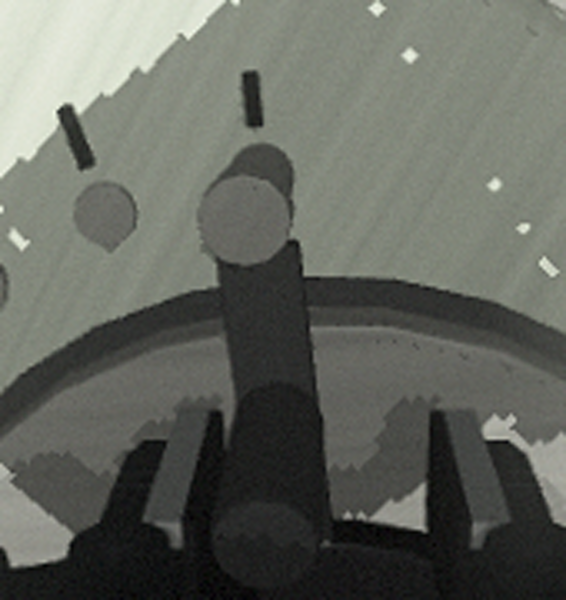

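The bar edges at crop row 270 are 219 and 303, and at row 350 they are 233 and 310. The engraved line runs from (251,73) to (258,127), and the peg head is at (246,221).

```bash
cat > m.py <<'E'
import sys
from h import *
c=np.load('wc.npy',allow_pickle=True).item();C=np.array([.5915,-.003])
Q={}
for s in sys.argv[1:]:
    n,x,y,z=s.split(',');p=fpix2w(c,160+float(x)*170/566,110+float(y)*.3,float(z))[:2]
    Q[n]=p;q=p-C;print(n,p.round(4),np.hypot(*q).round(4),np.arctan2(q[1],q[0]).round(4))
E
python3 m.py tipL,219,270,.058 tipR,303,270,.058 barM,271.5,350,.058 tipM,261,270,.058 handle,265,541,.1 peg,246,221,.076 lo,251,73,.04 li,258,127,.04 cap,105,212,.043
```

```text
tipL [ 0.6778 -0.0676] 0.1078 -0.6426
tipR [ 0.6677 -0.0772] 0.1063 -0.7718
barM [ 0.662  -0.0632] 0.0927 -0.707
tipM [ 0.6727 -0.0724] 0.1069 -0.707
handle [ 0.653  -0.0554] 0.0808 -0.7049
peg [ 0.6819 -0.0809] 0.1193 -0.7116
lo [ 0.6958 -0.0931] 0.1379 -0.7125
li [ 0.6884 -0.0869] 0.1282 -0.7137
cap [ 0.6985 -0.0571] 0.1199 -0.468
```

The pointer is at -0.707 and the mark at about -0.7125. I'll nudge by 0.5 mm, then back off and raise.

```bash
python3 -m crank '-.0007 -.0007 0 -.003;0 0 0 0;0 0 0 0;.007 .007 0 0;.005 .005 0 0'
python3 - <<'E'
from station import ctrl
import cv2,numpy as np
np.save('wc.npy',ctrl.get_calibration("wrist"),allow_pickle=True)
im,d=ctrl.get_image("wrist");im=im[:,:,::-1].copy()
cv2.imwrite('pics/w4c.png',cv2.resize(im[110:290,160:330],(566,600),interpolation=cv2.INTER_CUBIC))
E
```

```text
t: 4.88
tool_pos: [0.6478, -0.0536, 0.0678]
tool_rot: [2.88, -1.251, -0.006]
contact_force: [-0.8, -0.4, 0.6]
opening: 0.0323
grip_force: 0.0
```

View pics/w4c.png

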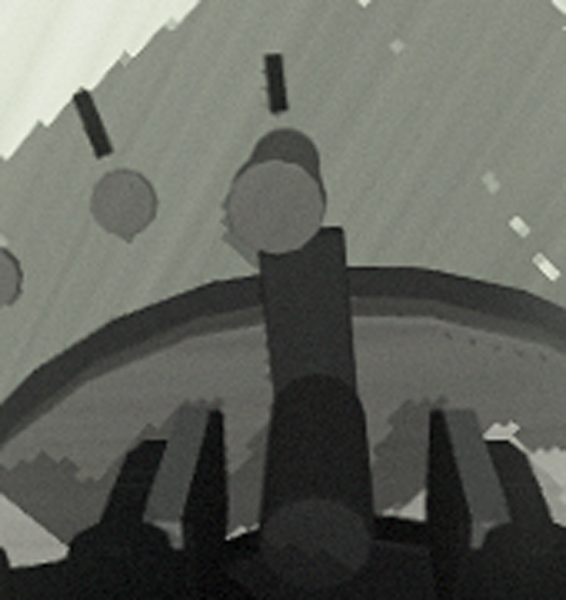

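```bash
python3 m.py tipM,304,265,.058 barM,312.5,350,.058 peg,277,207,.076 lo,273,56,.04 li,279,110,.04 cap,124,202,.043
```

```text
tipM [ 0.6704 -0.0732] 0.1056 -0.7275
barM [ 0.6595 -0.0635] 0.0911 -0.7271
peg [ 0.6821 -0.0808] 0.1194 -0.7098
lo [ 0.6961 -0.0928] 0.1379 -0.7095
li [ 0.6891 -0.0867] 0.1285 -0.7088
cap [ 0.6984 -0.0569] 0.1197 -0.4667
```

The bar now reads past the mark by about 0.018 rad. I'll raise the tool and measure again from a clearer view, using automated edge finding.

```bash
python3 -m crank '0 0 .06 0;0 0 .06 0;0 0 .06 0;0 0 .06 0;0 0 0 0'
cat > ang.py <<'E'
from station import ctrl
from h import *
c=ctrl.get_calibration("wrist");im,d=ctrl.get_image("wrist");cv2.imwrite('pics/w5.png',im[:,:,::-1])
g=cv2.cvtColor(im,cv2.COLOR_RGB2GRAY).astype(np.float32)
E=c['extrinsics'];R=E[:3,:3];t=E[:3,3];C=np.array([.5915,-.003])
def samp(x,y,z):
    q=np.stack([x,y,np.full_like(x,z)],-1)@R.T+t
    th=np.arctan2(np.hypot(q[...,0],q[...,1]),q[...,2]);k=th/np.hypot(q[...,0],q[...,1])
    return cv2.remap(g,(c['fx']*q[...,0]*k+c['cx']).astype(np.float32),(c['fy']*q[...,1]*k+c['cy']).astype(np.float32),cv2.INTER_LINEAR)
def polar(r,a,z,C=C):
    A,Rr=np.meshgrid(a,r);return samp(C[0]+Rr*np.cos(A),C[1]+Rr*np.sin(A),z)
marks=np.array([-.95,-.7,-.45,.45,.7,.95]);yaw=.235
def lines(C,yaw):
    out=[]
    for m in marks:
        a=np.arange(-.1,.1,.001)+m+yaw;p=polar(np.arange(.129,.137,.0005),a,.04,C).mean(0)
        w=np.clip(np.median(p)*.75-p,0,None);out.append((np.sum(w*a)/w.sum()-m if w.sum()>50 else np.nan, np.min(p)/np.median(p)))
    return np.array(out)
L=lines(C,yaw);print('lines yaw est',L.round(4).tolist())
# offsets: est-yaw = yaw_err + tangential(centre err)/r
ok=np.isfinite(L[:,0]);a=marks+yaw
A=np.c_[np.ones(6),-np.sin(a)/.133,np.cos(a)/.133][ok]
s=np.linalg.lstsq(A,L[ok,0],rcond=None)[0];yaw2=s[0];C2=C+s[1:];print('yaw',yaw2,'C',C2,'resid',(A@s-L[ok,0]).round(4))
for r in (.087,.09,.093,.096,.099,.102,.105):
    a=np.arange(-.3,.3,.001)-.715;p=cv2.GaussianBlur(polar([r],a,.058,C2),(15,1),3)[0];gr=np.gradient(p)
    i0=np.argmin(abs(a+.715-0)) ;lo=np.argmin(np.where((a<-.715)&(a>-.715-.2),-gr*1,9)*1) ;
    # clockwise edge: bright->dark as a grows (gr<0); other edge gr>0
    l=np.argmin(np.where((a<-.715)&(a>-.9),gr,9));h=np.argmax(np.where((a>-.715)&(a<-.53),gr,-9))
    print(r,'edges',a[l].round(3),a[h].round(3),'mid',((a[l]+a[h])/2).round(4),'width mm',((a[h]-a[l])*r*1e3).round(1),'ring',((a[l]+a[h])/2-yaw2).round(4))
E
python3 ang.py
```

```text
t: 5.35
tool_pos: [0.6522, -0.0544, 0.1967]
tool_rot: [-2.88, 1.251, -0.015]
contact_force: [0.5, -0.2, 1.5]
opening: 0.0322
grip_force: 0.0
lines yaw est [[0.2407, 0.2853], [0.2373, 0.2952], [0.2337, 0.337], [0.2222, 0.1998], [0.2201, 0.18], [nan, 0.8254]]
yaw 0.23330570521903782 C [ 0.59340856 -0.00335868] resid [-0.      0.      0.     -0.0001  0.0001]
0.087 edges -0.819 -0.651 mid -0.735 width mm 14.6 ring -0.9683
0.09 edges -0.819 -0.657 mid -0.738 width mm 14.6 ring -0.9713
0.093 edges -0.809 -0.655 mid -0.732 width mm 14.3 ring -0.9653
0.096 edges -0.809 -0.678 mid -0.7435 width mm 12.6 ring -0.9768
0.099 edges -0.731 -0.654 mid -0.6925 width mm 7.6 ring -0.9258
0.102 edges -0.808 -0.667 mid -0.7375 width mm 14.4 ring -0.9708
0.105 edges -0.801 -0.664 mid -0.7325 width mm 14.4 ring -0.9658
```

View pics/w5.png

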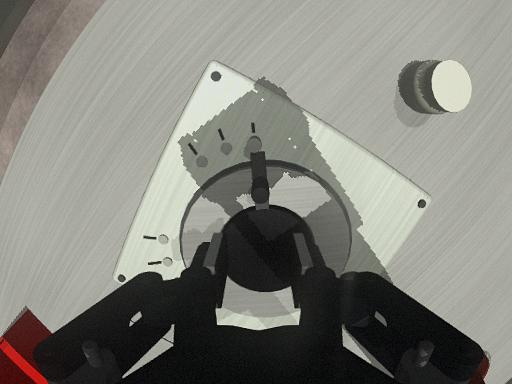

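The scale-line fit is consistent to 1e-4: centre (0.5934,-0.0034), yaw 0.2333. The ring is at about -0.968, so it's 0.018 rad too far. I'll push it back with the other finger in small steps.

```bash
python3 -m crank '0 0 -.0625 .017;0 0 -.0625 .017;0 0 -.0625 .017;0 0 -.0625 0;0 0 0 0'
python3 -m crank '.003 .0033 0 0;.003 .0033 0 0;.0015 .0016 0 0;0 0 0 0;0 0 0 0'
python3 -m crank '0 0 0 0;0 0 0 0;0 0 0 0;0 0 0 0;0 0 0 0'; python3 ang.py
```

```text
t: 5.82
tool_pos: [0.6419, -0.0524, 0.0538]
tool_rot: [2.926, -1.134, -0.028]
contact_force: [-2.0, 0.8, -1.7]
opening: 0.0324
grip_force: 0.0
t: 6.23
tool_pos: [0.6545, -0.0497, 0.0667]
tool_rot: [-2.929, 1.135, -0.006]
contact_force: [-0.5, -0.0, 0.2]
opening: 0.0323
grip_force: 0.0
t: 6.65
tool_pos: [0.653, -0.0496, 0.0643]
tool_rot: [2.929, -1.136, -0.0]
contact_force: [-0.9, -0.0, -1.0]
opening: 0.0323
grip_force: 0.0
lines yaw est [[0.2414, 0.2552], [0.2383, 0.3164], [0.2348, 0.3325], [0.2774, 0.1912], [nan, 0.7915], [nan, 0.7765]]
yaw 0.3250403602063969 C [ 0.58771269 -0.01429562] resid [ 0.0008 -0.0019  0.0012 -0.0001]
0.087 edges -0.9 -0.668 mid -0.784 width mm 20.2 ring -1.109
0.09 edges -0.726 -0.566 mid -0.646 width mm 14.4 ring -0.971
0.093 edges -0.726 -0.531 mid -0.6285 width mm 18.1 ring -0.9535
0.096 edges -0.778 -0.537 mid -0.6575 width mm 23.1 ring -0.9825
0.099 edges -0.816 -0.537 mid -0.6765 width mm 27.6 ring -1.0015
0.102 edges -0.734 -0.715 mid -0.7245 width mm 1.9 ring -1.0495
0.105 edges -0.752 -0.553 mid -0.6525 width mm 20.9 ring -0.9775
```

```bash
python3 -m crank '0 0 0 0;0 0 0 0;0 0 0 0;0 0 0 0;0 0 0 0'; python3 - <<'E'
s=open('ang.py').read()
i=s.index('ok=np.isf')
open('ang2.py','w').write(s[:i]+'''
C2=np.array([.5934,-.00336]);yaw2=np.nanmedian(lines(C2,.2333)[:3,0]);print('yaw',yaw2)
for r in np.arange(.086,.108,.002):
    a=np.arange(-.3,.3,.001)-.72;p=cv2.GaussianBlur(polar([r],a,.058,C2),(15,1),3)[0];gr=np.gradient(p);h=.007/r
    f=lambda m:gr[np.abs(a-m-h).argmin()]-gr[np.abs(a-m+h).argmin()]
    ms=np.arange(-.08,.08,.001)-.72;sc=[f(m) for m in ms];k=int(np.argmax(sc));print(round(r,3),'ring',(ms[k]-yaw2).round(4),round(float(sc[k]),1))
''')
E
python3 ang2.py
```

```text
t: 7.12
tool_pos: [0.6531, -0.0496, 0.0643]
tool_rot: [-2.929, 1.136, 0.0]
contact_force: [0.2, -0.2, -0.7]
opening: 0.0324
grip_force: 0.0
lines yaw est [[0.2413, 0.2681], [0.2384, 0.3116], [0.2349, 0.3315], [0.2779, 0.195], [nan, 0.7894], [nan, 0.8302]]
yaw 0.2343985560621259
0.086 ring -0.9684 11.5
0.088 ring -0.9674 12.3
0.09 ring -0.9674 12.3
0.092 ring -0.9674 11.7
0.094 ring -0.9674 10.4
0.096 ring -0.9684 5.4
0.098 ring -0.9684 4.5
0.1 ring -0.9464 1.2
0.102 ring -1.0284 1.1
0.104 ring -0.9684 10.5
0.106 ring -0.9684 16.2
0.108 ring -0.9684 14.1
```

```bash
python3 -m crank '.0011 .0012 0 0;.0011 .0012 0 0;.0011 .0012 0 0;.0011 .0012 0 0;0 0 0 0'
python3 -m crank '0 0 0 0;0 0 0 0;0 0 0 0;0 0 0 0;0 0 0 0'; python3 ang2.py | grep -E '^(yaw|0.08|0.09|0.106)'
```

```text
t: 7.58
tool_pos: [0.655, -0.0475, 0.0642]
tool_rot: [2.928, -1.135, -0.001]
contact_force: [-1.0, -2.7, 0.4]
opening: 0.0323
grip_force: 1.2
t: 8.0
tool_pos: [0.6551, -0.0474, 0.0642]
tool_rot: [2.929, -1.136, -0.0]
contact_force: [-2.2, -3.1, 1.2]
opening: 0.0326
grip_force: 1.8
yaw 0.2344784281904605
0.086 ring -0.9665 8.2
0.088 ring -0.9655 8.7
0.09 ring -0.9665 10.7
0.092 ring -0.9685 7.7
0.094 ring -0.9695 9.1
0.096 ring -0.9675 4.7
0.098 ring -0.9665 4.1
0.106 ring -0.9675 15.5
```

```bash
python3 -m crank '.0008 .0009 0 0;.0008 .0009 0 0;0 0 0 0;0 0 0 0;0 0 0 0'; python3 ang2.py | grep -E '^(yaw|0.08|0.09|0.106)'
```

```text
t: 8.47
tool_pos: [0.6562, -0.0463, 0.0643]
tool_rot: [2.929, -1.136, 0.001]
contact_force: [-1.3, -2.5, -0.3]
opening: 0.0322
grip_force: 1.7
yaw 0.23457028169522393
0.086 ring -0.9466 12.6
0.088 ring -0.9476 10.0
0.09 ring -0.9476 11.6
0.092 ring -0.9476 11.7
0.094 ring -0.9476 14.2
0.096 ring -0.9476 5.3
0.098 ring -0.9476 4.3
0.106 ring -0.9476 18.1
```

The ring is at -0.9476, so it's on the mark. I'll back off gently, rise and re-check.

```bash
python3 -m crank '-.002 -.0023 0 0;-.003 -.0033 0 0;-.003 -.0033 0 0;0 0 0 0;0 0 0 0'
python3 -m crank '0 0 .02 0;0 0 .04 0;0 0 .06 0;0 0 .06 0;0 0 .06 0'
python3 -m crank '0 0 .02 0;0 0 0 0;0 0 0 0;0 0 0 0;0 0 0 0'; python3 ang.py;python3 ang2.py | grep -E '^(yaw|0.08|0.09|0.106)'
```

```text
t: 8.93
tool_pos: [0.6521, -0.0505, 0.0643]
tool_rot: [-2.929, 1.136, -0.0]
contact_force: [0.7, 0.9, 0.8]
opening: 0.0322
grip_force: 0.0
t: 9.35
tool_pos: [0.652, -0.0505, 0.1862]
tool_rot: [-2.929, 1.135, -0.0]
contact_force: [0.0, -0.3, 0.2]
opening: 0.0327
grip_force: 0.0
t: 9.77
tool_pos: [0.6506, -0.0504, 0.1912]
tool_rot: [2.928, -1.135, -0.007]
contact_force: [-0.0, 0.3, -0.5]
opening: 0.0326
grip_force: 0.0
lines yaw est [[0.2404, 0.2706], [0.2376, 0.2855], [0.2338, 0.3033], [0.2231, 0.2157], [0.2208, 0.1863], [nan, 0.8102]]
yaw 0.23291446160198548 C [ 0.59329937 -0.00324164] resid [ 0.     -0.0002  0.0003 -0.0002  0.0001]
0.087 edges -0.799 -0.627 mid -0.713 width mm 15.0 ring -0.9459
0.09 edges -0.797 -0.631 mid -0.714 width mm 14.9 ring -0.9469
0.093 edges -0.795 -0.634 mid -0.7145 width mm 15.0 ring -0.9474
0.096 edges -0.794 -0.636 mid -0.715 width mm 15.2 ring -0.9479
0.099 edges -0.793 -0.622 mid -0.7075 width mm 16.9 ring -0.9404
0.102 edges -0.782 -0.643 mid -0.7125 width mm 14.2 ring -0.9454
0.105 edges -0.78 -0.646 mid -0.713 width mm 14.1 ring -0.9459
yaw 0.23349825892919962
0.086 ring -0.9505 7.4
0.088 ring -0.9505 9.2
0.09 ring -0.9505 5.6
0.092 ring -0.9505 4.5
0.094 ring -0.9515 5.3
0.096 ring -0.9525 1.3
0.098 ring -0.9055 0.6
0.106 ring -0.9465 10.0
```

On release the ring reads about -0.947 to -0.950, still on the mark. Next is the button at (0.4767,-0.0311), which agrees with the direct measurement. I'll shut the fingers and go over it.

```bash
python3 -m crank '-.058 .0064 0 0;-.058 .0064 0 0;-.058 .0064 0 0;-.058 .0064 0 0;-.058 .0064 0 0' 0
python3 -m crank '-.058 .0064 0 0;0 0 0 0;0 0 0 0;0 0 0 0;0 0 0 0'
python3 -m crank '0 0 0 0;0 0 0 0;0 0 0 0;0 0 0 0;0 0 0 0'
```

```text
t: 10.28
tool_pos: [0.5052, -0.0344, 0.1929]
tool_rot: [2.929, -1.135, -0.004]
contact_force: [-0.2, -0.4, 0.4]
opening: -0.0001
grip_force: 0.0
t: 10.7
tool_pos: [0.479, -0.0317, 0.1944]
tool_rot: [-2.929, 1.136, -0.0]
contact_force: [0.3, -1.3, 0.5]
opening: 0.0002
grip_force: 0.0
t: 11.12
tool_pos: [0.4783, -0.0315, 0.1943]
tool_rot: [2.929, -1.136, -0.0]
contact_force: [-0.8, -0.4, -0.5]
opening: -0.0002
grip_force: 0.0
```

Within 2 mm laterally. I'll descend to about 68 mm slowly.

```bash
python3 -m crank '-.003 .001 -.05 0;0 0 -.06 0;0 0 -.06 0;0 0 -.04 0;0 0 -.02 0'
python3 -m crank '0 0 -.018 0;0 0 0 0;0 0 0 0;0 0 0 0;0 0 0 0'
```

```text
t: 11.53
tool_pos: [0.4744, -0.0305, 0.0759]
tool_rot: [2.928, -1.135, -0.008]
contact_force: [0.9, 0.4, -0.8]
opening: -0.0001
grip_force: 0.0
t: 11.95
tool_pos: [0.4779, -0.0313, 0.072]
tool_rot: [-2.929, 1.136, -0.005]
contact_force: [0.5, 0.8, 0.5]
opening: 0.0001
grip_force: 0.0
```

```bash
python3 -m crank '0 0 -.008 0;0 0 -.006 0;0 0 -.006 0;0 0 -.004 0;0 0 0 0'
python3 -m crank '0 0 -.004 0;0 0 -.003 0;0 0 0 0;0 0 0 0;0 0 0 0'
```

```text
t: 12.37
tool_pos: [0.4769, -0.0311, 0.0585]
tool_rot: [-2.929, 1.136, -0.001]
contact_force: [0.1, -0.1, 2.8]
opening: -0.0001
grip_force: 1.7
t: 12.78
tool_pos: [0.477, -0.0311, 0.056]
tool_rot: [2.929, -1.136, 0.0]
contact_force: [-2.9, 0.7, 10.1]
opening: 0.0001
grip_force: 4.5
```

Force is above the 5 N spring at z = 0.056, so the button has bottomed. I'll add a slight extra push for certainty, then release and rise clear.

```bash
python3 -m crank '0 0 -.0015 0;0 0 0 0;0 0 0 0;0 0 0 0;0 0 0 0'
python3 -m crank '0 0 .006 0;0 0 .01 0;0 0 .02 0;0 0 .04 0;0 0 .06 0'
python3 -m crank '-.04 0 .06 0;-.04 0 .06 0;0 0 .04 0;0 0 0 0;0 0 0 0'
python3 -m crank '0 0 0 0;0 0 0 0;0 0 0 0;0 0 0 0;0 0 0 0'
python3 - <<'E'
from station import ctrl
from h import *
c=ctrl.get_calibration("top");im,d=ctrl.get_image("top")
E=c['extrinsics'];v,u=np.mgrid[:384,:512]
P=np.stack([(u-c['cx'])/c['fx']*d,(v-c['cy'])/c['fy']*d,d],-1);W=(P-E[:3,3])@E[:3,:3]
def med(x,y,r):
    m=(np.hypot(W[...,0]-x,W[...,1]-y)<r)&(d>0);return m.sum(),np.median(W[m],0)[2] if m.any() else None
print('button z',med(.4767,-.0311,.012),'hub z',med(.5934,-.0033,.04),'ring z',med(.53,.035,.012))
b=(u>190)&(u<360)&(v>95)&(v<260)&(W[...,2]>.085)&(W[...,2]<.12)
print('handle',np.median(W[b],0),b.sum())
cv2.imwrite('pics/end.png',im[:,:,::-1])
E
```

```text
t: 13.2
tool_pos: [0.477, -0.0311, 0.0559]
tool_rot: [2.929, -1.135, -0.0]
contact_force: [-6.0, 2.1, 12.5]
opening: -0.0001
grip_force: 6.7
t: 13.62
tool_pos: [0.4737, -0.0304, 0.1196]
tool_rot: [2.928, -1.135, -0.012]
contact_force: [-0.8, 0.1, 0.3]
opening: -0.0001
grip_force: 0.0
t: 14.03
tool_pos: [0.437, -0.0311, 0.2033]
tool_rot: [-2.929, 1.136, -0.004]
contact_force: [0.2, 0.4, -1.4]
opening: 0.0001
grip_force: 0.0
t: 14.45
tool_pos: [0.4362, -0.0309, 0.201]
tool_rot: [2.929, -1.136, -0.003]
contact_force: [0.1, 0.2, -0.6]
opening: 0.0002
grip_force: 0.0
button z (np.int64(65), np.float64(0.5020877304934377)) hub z (np.int64(851), np.float64(0.05642918500951017)) ring z (np.int64(87), np.float64(0.052580187704075264))
handle [ 0.64923091 -0.05430921  0.09960778] 47
```

View pics/end.png

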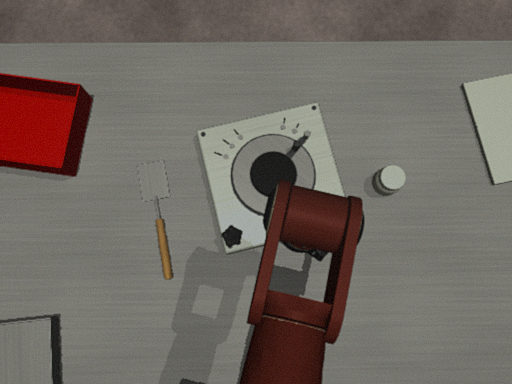

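The final view shows the pointer (300,142) in line with the peg (307,133), the hub and ring seated, and the bystanders where they were. The arm hides the button, but it went down to its stop and the tool is clear of it.

```bash
python3 -c "
from station import ctrl
print(ctrl.finish_job())"
```

```text
the job is handed in; nothing more can be done
None
```

The job is handed in: the pointer was last measured within about 0.005 rad of the tall peg's mark (-0.95 rad) before the press. The button was pressed to its stop and released, though I didn't see it come back up because the arm hid it. The ring stayed seated, and the knob, scraper and tub look unmoved.

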